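Wedge a road stud just off its lifting base and hold it

ROBOT

A 6-joint arm with a two-finger parallel gripper is mounted at the origin on a cart in front of the work surface, level with it; the furniture and walls round the work are solid. World frame = base frame: x ahead of the robot, y to its left, z up, the work surface at z = 0. Lengths are in m, angles in degrees, forces in N, time in s.
With the tool pointing down it reaches from about 0.35 to 0.875 m from the base axis. Payload 4.2 kg.
Tool frame: the origin (TCP) lies midway between the tips of the shut fingers; the grasp point (between the pads) lies 19 mm behind it; z points along the fingers, y is the line along which they close (so a half turn about z gives the same grasp; the last joint's range is limited). The gripper opens to 87 mm and grips with 3 to 60 N. Pads are 19 mm wide; open, the fingers measure 117 mm over their backs; the gripper's body (75 mm by 190 mm) begins 51 mm behind the grasp point.
Start: joints at [87.239, 22.042, 0.453, 0, -68.411, -14.817], TCP at [0.189, 0.596, 0.223] pointing down, gripper open.
Joint ranges: [-179.83, 179.83], [-69.29, 118.12], [-61.27, 80.66], [-181.25, 117.63], [-171.15, -9.14], [-177.46, 177.46]. Speed limits (degrees/s): [159.86, 159.86, 180, 180, 180, 180].

INTERFACE

Orientations are given as [roll, pitch, yaw] about the fixed x, y, z axes, in that order (R = Rz(yaw) Ry(pitch) Rx(roll)).
In Python, from workcell import env gives the robot as it stands. The module is installed in compiled form; this text tells all that it offers. Calls block until the motion is done:
- env.goto(position, orientation): joint-space move of the TCP to a pose.
- env.move_straight(position, rotation=None, rate=0.15, force_limit=None): straight line of the TCP; rotation=None keeps the orientation; rate is the mean speed in m/s. With force_limit (N) it stops when the force on the tool has changed by that much, and returns True; else False.
- env.set_joints(angles): joint-space move.
- env.gripper_to(opening, grasp_force=None): opening from 0.0 (shut) to 1.0 (fully open); grasp_force is the grip in N (None keeps the last); returns when the fingers have stopped.
- env.dwell(seconds).
- env.inverse_kinematics(position, orientation): joint angles nearest the present ones, or None.
- env.read_state(): the state.
- env.grab_frame(name): name is "scene" or "top" or "wrist"; returns a dict with "image" (420x560x3 uint8, blue, green, red), "fx", "fy", "cx", "cy" (pixels), "position" and "orientation" of the camera in the world. Camera axes: x right, y up, looking along -z (the intrinsics and any distortion apply to the point x, -y, -z); pixel columns grow to the right and rows downward; lengths in m; the calibration is good to about 2 mm. The wrist camera is an equidistant fisheye: a pixel r from the principal point sees the ray r / f radians off the axis. A picture is of the moment at which its call begins. There is no depth.
A pose or a line that the arm cannot do raises env.Unreachable and nothing moves.
- env.close_job(): hands the job in; it is judged then, once.
Trained networks look in a picture, given as the dict that the camera call returned (one of the last four; its "shot" number tells which), for a name from the list of things; names that differ only in an ending like _2 or _b are one class to them, and where a whole thing is asked for, a point or a joint stands for the part that bears it (a point fixed in the world has none). Each returns a list of dicts, best first, with "score" (0 to 1); they miss things now and then, are a little off and sometimes report something else, mostly with a low value. They report only what shows in the picture. A call takes as long as a camera call. They do not tell look-alikes from the thing itself.
- env.search_frame(picture, thing): "xyz" ([x, y, z] in m, in world coordinates, good to about 4 mm: the middle of the surface that is visible of it).
- env.trace(picture, thing): "mask" (420x560 bool, what is visible of it).
The state is a dict: "clock": time; "joint_positions": joint angles; "qvel": joint speeds; "joint_torque": joint torques, N m; "position": TCP position; "tool_rot": TCP orientation; "force": force on the tool from outside, world axes, zero at the start; "wrist_torque": the same for the moment, N m; "opening": opening from 0.0 (shut) to 1.0 (fully open); "finger_force": force on a finger pad.
Only numpy, scipy, OpenCV 4.12 (cv2) and the standard library are available. Lean on these libraries where they do the work, as an engineer would, in place of code of your own. Each camera call takes 0.05 s, during which the arm holds its last target. There are 200 camera calls.

TASK

A road stud lies on the two rails of the lifting base. Take the steel wedge (the sloped one with the tall lug, not the flat shim bar) and push it flat along the table, thin end first, into the open end of the channel and under the stud until the stud's near edge has just lifted off the rails, about 3 to 4 mm and never as much as 8 mm, while its far edge still rests on them. Finish still gripping the wedge and holding it there under the stud; never push the stud with the robot itself, and leave the shim bar, tape roll and bottle where they are.

Things in the scene. Friction and masses are not known exactly. Their poses are not given: they have to be found in the camera images.
- lift_base: Aluminium U fixed on the table. Origin on the table under the stud's seat; +x = pushing direction, open front to closed back. Two rails 10 mm high, 18 mm wide, x -75 to 82 mm; between them a 60 mm wide channel (table as floor), closed at the back by a 10 mm high bar, x 62 to 82 mm. Two 10 mm dowel stops on the rails at x 48, y +-34 mm, top 30 mm over the table.
- stud: Loose round road stud, dark, grey rim, 108 mm across, flat underside 100 mm across, 49 mm high, 0.6-0.9 kg. Origin: centre of the underside, z up. Starts level on the rails (underside 10 mm over the table), centred within 1 mm, about 1 mm clear of the stops; pushing may slide it to them. Wedged up at the near (-x of base) edge it tilts on the rails about a line 90 mm behind it: 3.5 mm = 0.039 rad.
- wedge: Plain steel wedge, loose, 0.2-0.4 kg, 30 mm wide (y). Origin on its underside below the lug's middle, +x to the thin end. Lug: block 34 (x) x 30 x 45 mm high, to grip across y. Its top slopes from 20 mm high at x 17 mm to 3 mm at the thin end, x 85 mm (1 in 4); 10 mm high (= rails) at x 57 mm. Starts on the table left of the base, thin end roughly ahead, nearer or farther than the shim
- wedge_tip (a point): Middle of the lower edge of the wedge's thin end: 85 mm along the wedge's +x from its origin, on the underside.
- shim: Flat steel shim bar, to be left alone: 30 mm wide, flat 8 mm thick tongue (no slope, too thin to reach the stud) and a low lug 34 x 30 x 24 mm high. Origin on its underside below the middle of the lug; the tongue ends at x 85 mm.
- tape_roll: Roll of tan packing tape lying flat, 101 mm across, 24 mm high, origin at the centre of its underside. Bystander.
- lock_bottle: Small red bottle with a white nozzle, standing, 32 mm in diameter, 88 mm high, origin at the centre of its underside. Bystander. Between it and the robot stands a fixed air screwdriver, not used; its stiff hose arches up to 0.44 m over the table (x 0.2 to 0.46 m, y -0.07 to 0.09 m): pass over or around it.
Not all that is in view belongs to the job. What is shaped like the wedge but green or yellow is not meant.

How it is judged (in metres and radians):
On the way:
1. the wedge's thin end is in the channel under the stud while the stud still lies flat on the rails (x of wedge_tip in the frame of lift_base between -0.045 and 0.02 m and y of wedge_tip in the frame of lift_base between -0.03 and 0.03 m and height (world z) of wedge_tip below 0.012 m and angle between stud's own z axis and vertical below 0.01 rad), for 0.05 s.
At the end, for the whole second after the job is handed in: The gripped wedge (fingers over 2 N) lies flat on the table (within 6 mm, 0.07 rad) and carries the stud (over 0.5 N), tilted 0.016 to 0.066 rad (near edge 1.5 to 6 mm up); the stud still bears on the base, within 8 mm of the seat centre, untouched by the robot; all at rest (angle between stud's own z axis and vertical between 0.016 and 0.066 rad and horizontal distance between stud and lift_base below 0.008 m and contact force between each of wedge, lift_base and stud above 0.5 N and contact force between the fingers and wedge above 2 N and contact force between each of the arm, the fingers and stud below 0.3 N and x of wedge_tip in the frame of lift_base above -0.03 m and angle between wedge's own z axis and vertical below 0.07 rad and height (world z) of each of wedge_tip, wedge below 0.006 m and linear speed of each of stud, wedge below 0.01 m/s); the arm keeps its last pose, push and grip.
It fails at once if the stud is lifted too far (tilted over 0.09 rad, near edge 8 mm up) (angle between stud's own z axis and vertical above 0.09 rad).
It fails at once if the robot itself pushes on the stud (over 3 N) (contact force between any of the fingers, the arm and stud above 3 N).
It fails at once if the shim bar is moved over 30 mm (distance of shim from where it was at the start of the episode above 0.03 m).
It fails at once if the tape roll or the bottle is moved over 30 mm (distance of any of tape_roll, lock_bottle from where it was at the start of the episode above 0.03 m).
It also fails if it takes over 45 s, if anything falls off the work surface, if the arm or the gripper's body presses on something with over 40 N, if the wrist force passes 120 N, or if a joint passes its speed limit or range.

## Working session

There is one attempt and no reset: what is moved stays moved. The work goes in short steps, each a Python script; the robot and the scene stay as the last script left them, time stands still between calls to the robot, and variables do not carry over. Pictures are saved under pics/ and viewed, at most 10 in all, crops included, and the job is handed in when it is done.

```bash
mkdir -p pics
python3 - <<'E'
from workcell import env
import cv2,numpy as np
ims=[]
for n in("scene","top"):
    p=env.grab_frame(n); cv2.imwrite(f"pics/{n}0.png",p["image"])
    print(n,{k:(np.round(v,3).tolist() if not isinstance(v,(int,dict)) else v) for k,v in p.items() if k!="image"})
    for t in("wedge","shim","stud","lift_base","tape_roll","lock_bottle"):
        print(t,[(np.round(d["xyz"],3).tolist(),round(d["score"],2)) for d in env.search_frame(p,t)][:4])
print(env.read_state())
E
```

```text
scene {'fx': 388.888, 'fy': 388.888, 'cx': 278.282, 'cy': 204.831, 'position': [0.002, -0.217, 0.74], 'orientation': [43.712, 0.883, -54.68], 'shot': 1}
wedge [([0.34, 0.406, 0.014], 0.6), ([0.469, 0.383, 0.017], 0.56)]
shim [([0.599, 0.374, 0.007], 0.54)]
stud [([0.626, 0.215, 0.056], 0.81)]
lift_base [([0.601, 0.186, 0.01], 0.64)]
tape_roll [([0.76, -0.045, 0.025], 0.91), ([0.628, 0.213, 0.057], 0.71)]
lock_bottle [([0.6, -0.022, 0.045], 0.54), ([0.762, -0.046, 0.02], 0.53)]
top {'fx': 412.172, 'fy': 412.172, 'cx': 284.891, 'cy': 212.103, 'position': [0.403, 0.194, 1.112], 'orientation': [6.697, -1.287, -90.312], 'shot': 2}
wedge [([0.347, 0.412, 0.016], 0.88), ([0.49, 0.389, 0.013], 0.63), ([0.354, 0.155, 0.018], 0.6)]
shim [([0.615, 0.376, 0.007], 0.95)]
stud [([0.639, 0.235, 0.049], 0.88)]
lift_base [([0.697, 0.246, 0.008], 0.92)]
tape_roll [([0.774, -0.04, 0.023], 0.75)]
lock_bottle [([0.601, -0.015, 0.061], 0.56)]
{'clock': 0.7, 'joint_positions': array([ 8.72378867e+01,  2.20404548e+01,  4.54375703e-01, -5.89326902e-04,
       -6.84120324e+01, -1.48163290e+01]), 'qvel': array([-0.00462955, -0.01338504,  0.06514768,  0.03589468,  0.0377896 ,
       -0.02850795]), 'joint_torque': array([ 3.31704814e-04, -3.90330648e+01,  1.87580520e+01,  4.22354445e+00,
        1.54469727e-02, -1.60003987e-05]), 'position': array([0.18872797, 0.59580949, 0.22257344]), 'tool_rot': array([-1.79998314e+02,  1.01270266e-03, -1.75786591e+01]), 'force': array([-0.38663415,  0.1457601 , -0.07736066]), 'wrist_torque': array([-0.03822302, -0.02375044, -0.01265976]), 'finger_force': 0.0, 'opening': 1.004030617188073}
```

View pics/scene0.png

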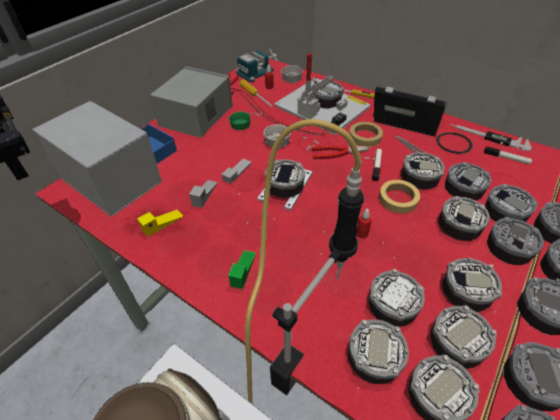

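View pics/top0.png

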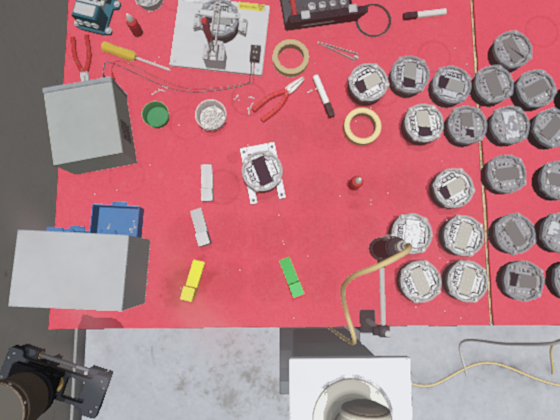

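Top view: steel wedge-like bars at (201,228) and (207,183), a yellow wedge at (192,282), a green one at (291,278), and the base with stud at (263,172), its open end facing down in the image (toward the robot). The steel bar at (201,228) seems to have the tall lug, while (207,183) looks like the flat shim. I'll confirm this with closer views from the wrist camera.

```bash
cat > h.py <<'E'
from workcell import env
import cv2,numpy as np
from scipy.spatial.transform import Rotation as Ro
def R(o): return Ro.from_euler('xyz',o,degrees=True).as_matrix()
def ray(p,uv,wrist):
    u,v=(uv[0]-p["cx"])/p["fx"],(uv[1]-p["cy"])/p["fy"]
    if wrist:
        r=np.hypot(u,v)+1e-12; d=np.array([u/r*np.sin(r),-v/r*np.sin(r),-np.cos(r)])
    else: d=np.array([u,-v,-1.])
    return R(p["orientation"])@d
def proj(p,X,wrist):
    c=(np.atleast_2d(X)-p["position"])@R(p["orientation"]); x,y,z=c[:,0],-c[:,1],-c[:,2]
    if wrist:
        rr=np.hypot(x,y)+1e-12; t=np.arctan2(rr,z); x,y=x/rr*t,y/rr*t
    else: x,y=x/z,y/z
    return np.c_[p["fx"]*x+p["cx"],p["fy"]*y+p["cy"]]
def onz(p,uv,z,wrist):
    d=ray(p,uv,wrist); c=np.array(p["position"]); return c+d*(z-c[2])/d[2]
E
python3 - <<'E'
from h import *
import pickle
env.move_straight([0.189,0.596,0.36])
for i,q in enumerate([(0.47,0.33,0.32),(0.56,0.27,0.32)]):
    env.goto(q,[180,0,0]); p=env.grab_frame("wrist"); pickle.dump(p,open(f"w{i}.pkl","wb"))
    cv2.imwrite(f"pics/w{i}.png",p["image"])
    print(np.round(p["position"],3),np.round(p["orientation"],1),p["fx"],p["cx"],p["cy"],env.read_state()["joint_positions"].round(0))
    for t in("wedge","shim","stud","lift_base"):
        r=env.search_frame(p,t)
        print(t,[(np.round(d["xyz"],3).tolist(),round(d["score"],2),proj(p,d["xyz"],True).round(0)[0].tolist()) for d in r][:4])
p=pickle.load(open("w0.pkl","rb"))
a=p["image"]; b=pickle.load(open("w1.pkl","rb"))["image"]
cv2.imwrite("pics/both.png",np.vstack([a,b])[:, :])
cv2.imwrite("pics/both.png",cv2.resize(np.hstack([a,b]),(800,300)))
E
```

```text
[0.536 0.331 0.481] [-14.   -0.1 -89.9] 325.19226210127806 276.8558616080843 210.50110265735546 [ 51.  14.   3.  -0. -79.  39.]
wedge [([0.377, 0.159, 0.012], 0.91, [385.0, 236.0]), ([0.372, 0.406, 0.008], 0.85, [228.0, 239.0]), ([0.75, -0.042, 0.018], 0.69, [497.0, 22.0]), ([0.488, 0.394, 0.015], 0.55, [233.0, 165.0])]
shim [([0.615, 0.378, 0.008], 0.87, [244.0, 78.0])]
stud [([0.635, 0.231, 0.056], 0.85, [353.0, 59.0])]
lift_base [([0.682, 0.255, 0.009], 0.92, [329.0, 35.0]), ([0.618, 0.375, 0.008], 0.63, [246.0, 76.0])]
[0.626 0.27  0.481] [-14.   -0.1 -90.1] 325.19226210127806 276.8558616080843 210.50110265735546 [ 41.  19.  10.  -0. -81.  49.]
wedge [([0.349, 0.411, 0.016], 0.89, [192.0, 304.0]), ([0.356, 0.153, 0.016], 0.88, [347.0, 301.0]), ([0.489, 0.39, 0.012], 0.78, [198.0, 223.0])]
shim [([0.616, 0.373, 0.005], 0.86, [206.0, 140.0]), ([0.638, 0.228, 0.058], 0.55, [309.0, 122.0])]
stud [([0.638, 0.231, 0.06], 0.55, [306.0, 122.0])]
lift_base [([0.697, 0.25, 0.007], 0.93, [291.0, 83.0])]
```

View pics/w0.png

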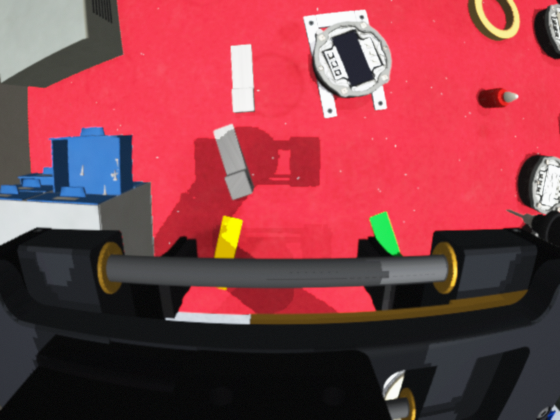

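```bash
cat > fit.py <<'E'
from h import *
from scipy.optimize import minimize
from scipy.spatial import ConvexHull
def box(x0,x1,y0,y1,z0,z1): return [[x,y,z] for x in(x0,x1) for y in(y0,y1) for z in(z0,z1)]
H=.015
WEDGE=[box(-.017,.017,-H,H,0,.045),[[x,y,z] for y in(-H,H) for x,z in((.017,0),(.017,.02),(.085,0),(.085,.003))]]
SHIM=[box(-.017,.017,-H,H,0,.024),box(.017,.085,-H,H,0,.008)]
a=np.linspace(0,2*np.pi,40)
STUD=[[[r*np.cos(t),r*np.sin(t),z] for t in a for r,z in((.05,.01),(.054,.02),(.054,.03),(.045,.059))]]
BASE=[box(-.075,.082,.03,.048,0,.01),box(-.075,.082,-.048,-.03,0,.01),box(.062,.082,-.03,.03,0,.01)]+[box(.043,.053,s*.034-.005,s*.034+.005,.01,.03) for s in(1,-1)]
S=4
def sil(p,w,parts,q):
    m=np.zeros((420*S,560*S),np.uint8); c,s=np.cos(q[2]),np.sin(q[2])
    for P in parts:
        P=np.array(P); X=np.c_[q[0]+c*P[:,0]-s*P[:,1],q[1]+s*P[:,0]+c*P[:,1],P[:,2]]
        uv=((proj(p,X,w)+.5)*S-.5)
        cv2.fillPoly(m,[cv2.convexHull(np.round(uv*8).astype(np.int32))],1,shift=3) 
    return m
def fit(views,parts,q0):
    # views: (picture, wrist?, mask)
    ms=[cv2.resize(m.astype(np.uint8),None,fx=S,fy=S,interpolation=cv2.INTER_NEAREST) for _,_,m in views]
    def cost(d):
        q=np.array(q0)+d*np.array([.01,.01,.1]); t=0
        for (p,w,_),m in zip(views,ms):
            s=sil(p,w,parts,q); t+=1-(s&m).sum()/max(1,(s|m).sum())
        return t/len(ms)
    best=min((minimize(cost,[0,0,k],method="Nelder-Mead",options=dict(initial_simplex=[[0,0,k],[1,0,k],[0,1,k],[0,0,k+1]],maxfev=120,xatol=.01,fatol=1e-4)) for k in(-1,1.)),key=lambda r:r.fun)
    q=np.array(q0)+best.x*np.array([.01,.01,.1]); return q,1-best.fun
def pick(p,thing,near,w):
    r=[d for d in env.trace(p,thing)]; uv=proj(p,near,w)[0]
    def dist(d):
        v,u=np.nonzero(d["mask"]); return np.hypot(u.mean()-uv[0],v.mean()-uv[1])
    r=[d for d in r if dist(d)<25]
    return max(r,key=lambda d:d["score"])["mask"] if r else None
E
cat > run1.py <<'E'
from fit import *
W=[(env.grab_frame("wrist"),True)]
env.goto((0.56,0.34,0.32),[180,0,0]); W.append((env.grab_frame("wrist"),True)); W.append((env.grab_frame("top"),False))
V={}
for n,t,near,parts,q0 in [("wedge","wedge",(.49,.39,.01),WEDGE,(.47,.388,.15)),("shim","shim",(.615,.375,.01),SHIM,(.59,.375,0)),("base",None,(.637,.23,.04),BASE+STUD,(.637,.232,.1)),("stud","stud",(.637,.23,.04),STUD,(.637,.232,0))]:
    vs=[]
    for p,w in W:
        if t: m=pick(p,t,near,w)
        else:
            a,b=pick(p,"lift_base",near,w),pick(p,"stud",near,w); m=None if a is None or b is None else a|b
        if m is not None: vs.append((p,w,m))
    for v in vs+([vs] if vs else []):
        v=v if isinstance(v,list) else [v]
        q,i=fit(v,parts,q0); print(n,len(v),q.round(4),"iou",round(i,3))
p=W[1][0]
u=proj(p,(.55,.38,0),True)[0].astype(int)
c=p["image"][max(0,u[1]-85):u[1]+85,u[0]-80:u[0]+150]; cv2.imwrite("pics/crop1.png",cv2.resize(c,None,fx=3.4,fy=3.4,interpolation=cv2.INTER_CUBIC))
E
python3 run1.py
```

```text
wedge 1 [0.4624 0.3841 0.3194] iou 0.867
wedge 1 [0.4619 0.3833 0.3261] iou 0.911
wedge 1 [0.4607 0.3857 0.3174] iou 0.936
wedge 3 [0.4615 0.3847 0.3152] iou 0.89
shim 1 [0.581  0.3784 0.0651] iou 0.949
shim 1 [0.5766 0.3794 0.0402] iou 0.471
shim 2 [0.5809 0.3784 0.0622] iou 0.709
base 1 [0.6393 0.2289 0.1939] iou 0.937
base 1 [0.6373 0.2283 0.1648] iou 0.9
base 2 [0.6389 0.2293 0.1919] iou 0.914
stud 1 [ 0.6398  0.2284 -0.0553] iou 0.91
stud 1 [0.6385 0.2265 0.1795] iou 0.894
stud 1 [0.6391 0.2291 0.1171] iou 0.916
stud 3 [0.6393 0.2284 0.1854] iou 0.904
```

View pics/crop1.png

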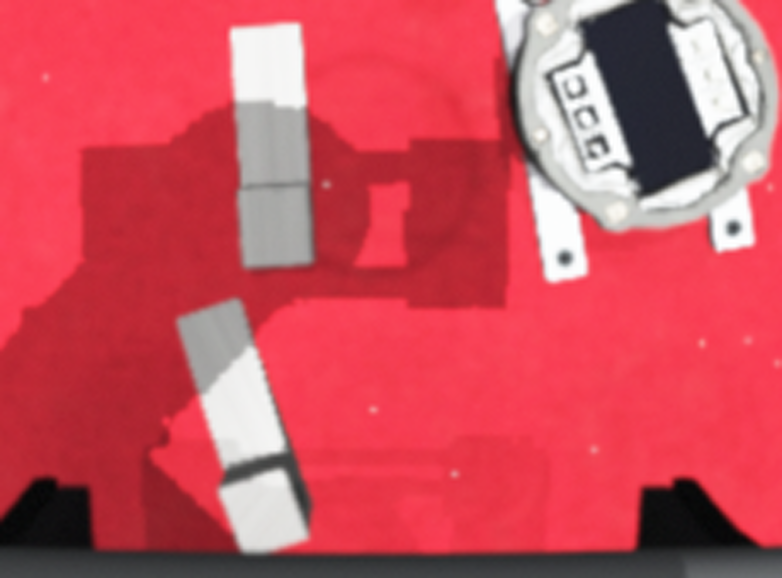

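The crop shows two steel bars. The one at w0 pixels (233,165), crop (250,430), has a tall lug and a sloping top, so it is the wedge. The one at w0 (244,78), crop (270,150), has a low lug and a flat tongue, so it is the shim. The coloured ones are decoys. Next I'll check the heights and the hose, then grasp the wedge.

```bash
cat > run2.py <<'E'
from fit import *
# hose triangulation: top & scene polylines
T=env.grab_frame("top"); S2=env.grab_frame("scene")
sc=np.array([(250,390),(256,310),(262,255),(267,190),(268,170),(275,148),(285,135),(310,122),(330,126),(345,140),(355,170)],float)
sc=np.concatenate([np.linspace(a,b,15) for a,b in zip(sc,sc[1:])])
for uv in[(400,250),(380,262),(362,275),(350,285),(344,297),(344,312),(349,330)]:
    o=T["position"];d=ray(T,uv,False);best=None
    for z in np.arange(.02,.5,.005):
        X=np.array(o)+d*(z-o[2])/d[2]; e=np.min(np.linalg.norm(sc-proj(S2,X,False)[0],axis=1))
        if best is None or e<best[0]: best=(e,X)
    print("hose",uv,best[1].round(3),round(best[0],1))
# lug height: triangulate from two wrist views, by height scan of the fit
vs=[]
for q in[(.56,.34,.32),(.47,.33,.25)]:
    env.goto(q,[180,0,0]); p=env.grab_frame("wrist"); m=pick(p,"wedge",(.49,.388,.01),True)
    if m is not None: vs.append((p,True,m))
print(len(vs))
for h in(.03,.04,.045,.05,.06):
    q,i=fit(vs,[box(-.017,.017,-H,H,0,h),WEDGE[1]],(.4615,.3847,.25)); print(h,q.round(4),round(i,3))
E
python3 run2.py
```

```text
hose (400, 250) [ 0.42  -0.018  0.41 ] 0.8
hose (380, 262) [0.4   0.021 0.425] 1.3
hose (362, 275) [0.378 0.046 0.4  ] 1.2
hose (350, 285) [0.358 0.059 0.355] 0.5
hose (344, 297) [0.327 0.053 0.245] 0.3
hose (344, 312) [0.285 0.037 0.145] 0.4
hose (349, 330) [0.232 0.013 0.07 ] 0.6
1
0.03 [0.4605 0.3848 0.2963] 0.933
0.04 [0.4618 0.3849 0.3059] 0.96
0.045 [0.4626 0.3842 0.3179] 0.959
0.05 [0.4637 0.384  0.3276] 0.947
0.06 [0.4656 0.3839 0.3426] 0.912
```

```bash
cat > run3.py <<'E'
from fit import *
o=[180,0,18]
env.gripper_to(1.0,40)
env.goto((.462,.3845,.14),o)
hit=env.move_straight((.462,.3845,.009),rate=.08,force_limit=8); print("hit",hit)
env.gripper_to(0.0,40); s=env.read_state(); print(s["position"],s["opening"]*87,s["finger_force"],s["clock"])
env.move_straight((.462,.3845,.08),rate=.1); s=env.read_state(); print(s["force"],s["finger_force"],s["opening"]*87)
for q in[(.472,.22,.08)]:
    print(env.inverse_kinematics(q,[180,0,10.5]))
p=env.grab_frame("wrist"); cv2.imwrite("pics/g.png",p["image"])
E
python3 run3.py
```

```text
hit False
[0.46198916 0.38438919 0.0089957 ] 30.04626279234396 39.993914762176246 10.1167
[ 0.60378206 -0.41470894 -2.18603114] 39.993419684246874 29.313392963703276
[ 4.28605970e+01  2.08615023e+01 -2.48630476e+01  2.54444375e-14
 -4.42754501e+01  5.76394030e+01]
```

View pics/g.png

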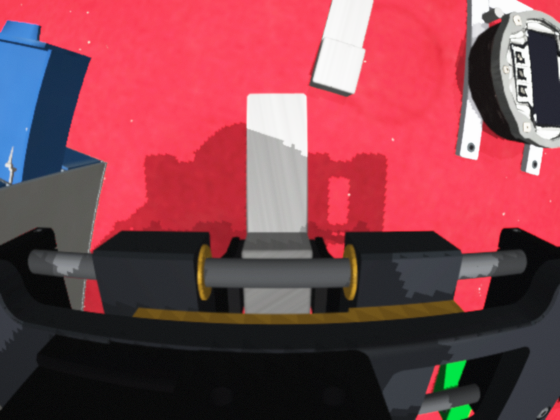

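The wedge is gripped squarely by its lug: thin end at row 94, columns 247–307, shim untouched at (340,50). I'll move in front of the channel and look again.

```bash
cat > run4.py <<'E'
from fit import *
import pickle
s=env.read_state(); g=env.grab_frame("wrist")
for uv in[(247,94),(276.5,94),(307,94)]:
    X=onz(g,uv,.074,True); d=X-s["position"]; c,sn=np.cos(np.radians(18)),np.sin(np.radians(18)); print("tip in tool",np.round([c*d[0]+sn*d[1],-sn*d[0]+c*d[1]],4))
env.move_straight((.455,.20,.08),rotation=[180,0,10.5],rate=.12)
p=env.grab_frame("wrist"); t=env.grab_frame("top"); pickle.dump((p,t,env.read_state()),open("pre.pkl","wb"))
a,b=[[pick(x,n,(.637,.23,.03),w) for x,w in((p,True),(t,False))] for n in("lift_base","stud")]
print([m is not None for m in a+b])
vs=[(x,w,m|n) for (x,w),m,n in zip(((p,True),(t,False)),a,b) if m is not None and n is not None]
im=p["image"].copy()
for q in[(.639,.229,.19),(.639,.229,.17)]: pass
for v in vs: print(fit([v],BASE+STUD,(.639,.229,.18)))
cv2.imwrite("pics/pre.png",cv2.resize(im[0:270,100:460],None,fx=2.2,fy=2.2,interpolation=cv2.INTER_CUBIC))
print(env.read_state()["finger_force"],env.read_state()["clock"])
E
python3 run4.py
```

```text
tip in tool [0.0851 0.0153]
tip in tool [0.085  0.0004]
tip in tool [ 0.0851 -0.015 ]
[False, True, False, True]
(array([0.63761815, 0.23014883, 0.19000924]), np.float64(0.9329172657168997))
39.993460983046134 13.0667
```

View pics/pre.png

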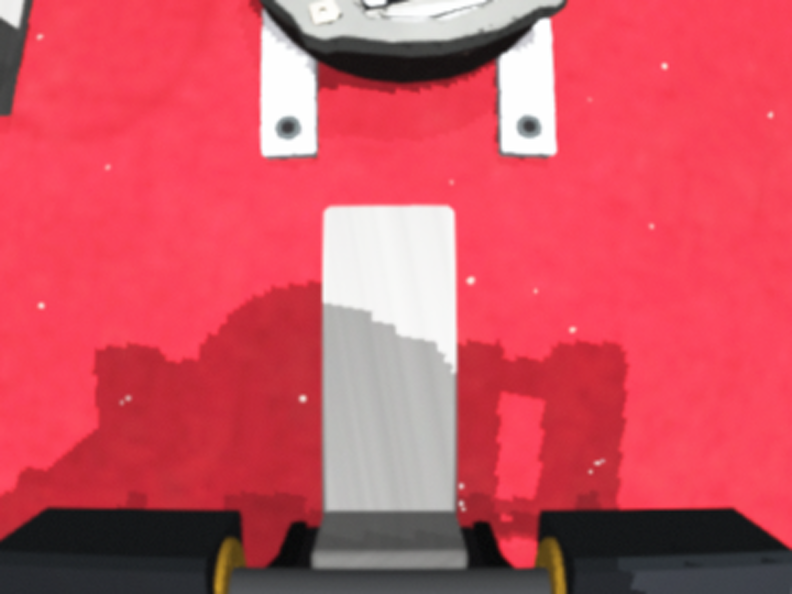

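Crop: front ends of the rails at (262,154)–(317,154) and (500,152)–(555,153), wedge gripped centrally below them and pointing into the channel. The rail corners give me the base frame.

Run:
```python
from fit import *
import pickle
p,t,s=pickle.load(open("pre.pkl","rb"))
C=[(262,154),(317,154),(500,152),(555,153)]
X=np.array([onz(p,((u+.5)/2.2-.5+100,(v+.5)/2.2-.5),.01,True)[:2] for u,v in C]); print(X.round(4))
L=np.array([(-.075,.048),(-.075,.03),(-.075,-.03),(-.075,-.048)])
d=X[0]-X[3]; yaw=np.arctan2(-d[0],d[1]); print("yaw",yaw,"width",np.linalg.norm(d))
# rigid fit
a,b=L-L.mean(0),X-X.mean(0); U,_,Vt=np.linalg.svd(a.T@b); Rm=(U@Vt).T; print("origin",X.mean(0)-Rm@L.mean(0),"yaw",np.arctan2(Rm[1,0],Rm[0,0]),"res",np.abs(b-a@Rm.T).max())
# side lines of rails: outer-left line (262,154)-(261,15), inner-left (317,60..154), outer right (551,20)-(555,153)
for A,B in[((262,150),(262,15)),((317,150),(317,70)),((555,150),(551,25)),((500,150),(497,72))]:
    P=[onz(p,((u+.5)/2.2-.5+100,(v+.5)/2.2-.5),.01,True)[:2] for u,v in(A,B)]; e=P[1]-P[0]; print("line yaw",np.arctan2(e[1],e[0]))
print("stud near edge bottom guess")
```

```text
[[0.5569 0.2616]
 [0.5595 0.2439]
 [0.5714 0.1863]
 [0.5754 0.1685]]
yaw 0.19610144557750467 width 0.09485686622242766
origin [0.63929857 0.22984944] yaw 0.19828166409942613 res 0.000659604556740967
line yaw 0.203921160726996
line yaw 0.1928615687988308
line yaw 0.19054932079989267
line yaw 0.20822039514925536
stud near edge bottom guess
```

```bash
cat > run5.py <<'E'
from fit import *
import pickle
B=np.array([.639,.2298]); y=.196; o=[180,0,np.degrees(y)]
def at(x,z): return (*(B+x*np.array([np.cos(y),np.sin(y)])),z)
def push(x,lim=25,rate=.03):
    h=env.move_straight(at(x,Z),rotation=o,rate=rate,force_limit=lim); s=env.read_state()
    f=s["force"]; print("x",x,"hit",h,"pos",s["position"].round(4),"F along",round(float(f[0]*np.cos(y)+f[1]*np.sin(y)),2),f.round(2),"grip",round(float(s["finger_force"]),1),"t",round(s["clock"],1)); return h
Z=.0088
if __name__=="__main__":
    env.move_straight(at(-.17,.04),rotation=o,rate=.1)
    print(env.move_straight(at(-.17,Z),rate=.05,force_limit=8),env.read_state()["position"],env.read_state()["force"])
    push(-.125,15); env.dwell(.15)
    push(-.105,20); push(-.1,20)
    p=env.grab_frame("wrist"); q=env.grab_frame("scene"); pickle.dump((p,q),open("a.pkl","wb"))
    cv2.imwrite("pics/a.png",cv2.resize(p["image"][0:270,100:460],None,fx=2.2,fy=2.2,interpolation=cv2.INTER_CUBIC))
E
python3 run5.py
```

```text
True [0.47152905 0.19623371 0.00890017] [-1.18487475  0.32221834  3.91169464]
x -0.125 hit True pos [0.4738 0.1959 0.009 ] F along -1.05 [-1.03 -0.16  3.94] grip 40.0 t 14.8
x -0.105 hit True pos [0.482  0.1958 0.009 ] F along -1.17 [-0.97 -1.12  4.33] grip 40.0 t 15.8
x -0.1 hit True pos [0.534  0.2069 0.0089] F along -0.36 [-0.43  0.31  3.48] grip 40.0 t 17.6
```

View pics/a.png

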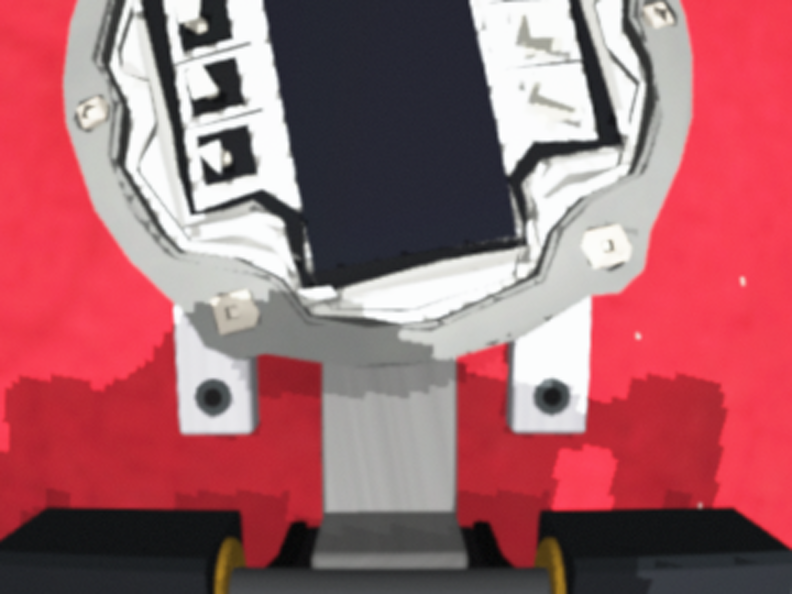

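The wedge is centred in the channel at crop (390,440). Its tip is about at base x −0.0225 m, where it should just be reaching the stud, which still looks flat. I'll push on in small steps.

```bash
cat > run6.py <<'E'
import run5
from run5 import *
run5.Z=.009
def bx():
    d=env.read_state()["position"][:2]-B; return d@[np.cos(y),np.sin(y)]
for x in(-.104,-.1,-.097,-.094):
    for k in range(4):
        push(x,30,.02)
        if abs(bx()-x)<.001: break
env.dwell(.3); s=env.read_state(); print(bx(),s["position"],s["force"])
p=env.grab_frame("wrist"); q=env.grab_frame("scene"); pickle.dump((p,q),open("b.pkl","wb"))
im=np.hstack([cv2.resize(pickle.load(open(f,"rb"))[1]["image"][140:220,230:330],(400,320),interpolation=cv2.INTER_CUBIC) for f in("a.pkl","b.pkl")])
cv2.imwrite("pics/b.png",np.vstack([im,np.hstack([cv2.resize(pickle.load(open(f,"rb"))[0]["image"][0:240,100:460],(400,267)) for f in("a.pkl","b.pkl")])]))
E
python3 run6.py
```

```text
x -0.104 hit False pos [0.5341 0.2069 0.0089] F along -4.8 [-4.24 -3.29 10.36] grip 40.0 t 18.0
x -0.104 hit False pos [0.5341 0.2069 0.0089] F along -5.19 [-4.5  -4.02  9.81] grip 40.0 t 18.3
x -0.104 hit False pos [0.5341 0.2069 0.0089] F along -5.55 [-4.99 -3.37  9.58] grip 40.0 t 18.5
x -0.104 hit False pos [0.534  0.2069 0.0089] F along -6.02 [-5.39 -3.79 10.13] grip 40.0 t 18.8
x -0.1 hit False pos [0.5346 0.2069 0.0089] F along -15.53 [-15.2   -3.2   17.44] grip 40.0 t 19.1
x -0.1 hit False pos [0.5346 0.2068 0.0089] F along -15.39 [-15.23  -2.29  16.94] grip 40.0 t 19.4
x -0.1 hit False pos [0.5345 0.2068 0.0089] F along -14.81 [-14.57  -2.7   17.26] grip 40.0 t 19.6
x -0.1 hit False pos [0.5345 0.2068 0.0089] F along -15.2 [-15.01  -2.46  17.4 ] grip 40.0 t 19.9
x -0.097 hit False pos [0.5361 0.2069 0.0089] F along -18.55 [-18.38  -2.72  19.64] grip 40.0 t 20.2
x -0.097 hit False pos [0.5362 0.2069 0.0089] F along -18.19 [-18.1   -2.24  19.8 ] grip 40.0 t 20.4
x -0.097 hit False pos [0.5362 0.2069 0.0089] F along -17.96 [-17.89  -2.1   19.84] grip 40.0 t 20.7
x -0.097 hit False pos [0.5362 0.2069 0.0089] F along -18.25 [-17.89  -3.59  20.04] grip 40.0 t 20.9
x -0.094 hit False pos [0.5387 0.2072 0.0089] F along -19.54 [-19.33  -2.99  21.52] grip 40.0 t 21.2
x -0.094 hit False pos [0.5387 0.2072 0.0089] F along -18.85 [-18.7   -2.61  20.91] grip 40.0 t 21.5
x -0.094 hit False pos [0.5387 0.2072 0.0089] F along -18.39 [-18.09  -3.33  20.14] grip 40.0 t 21.7
x -0.094 hit False pos [0.5386 0.2072 0.0089] F along -18.98 [-18.63  -3.64  20.61] grip 40.0 t 22.0
-0.10283154945933708 [0.53865244 0.20717942 0.00888019] [-19.46809443  -2.68830127  19.72958531]
```

View pics/b.png

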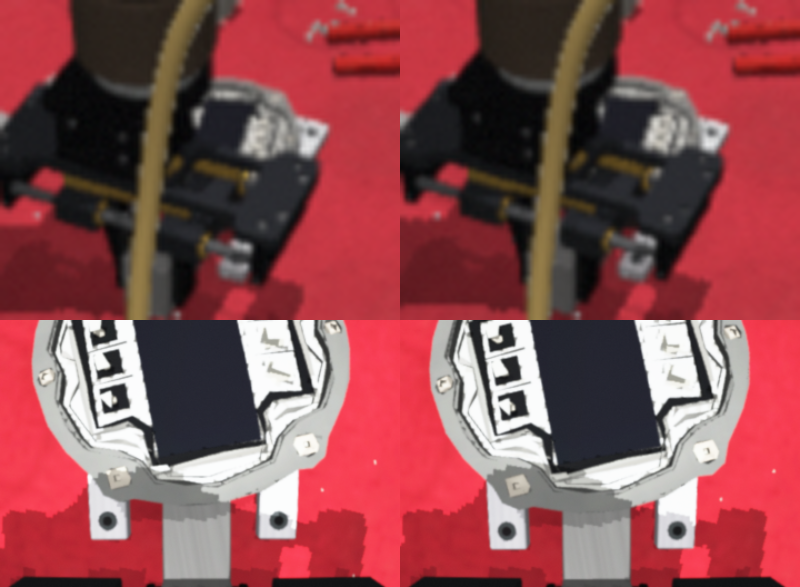

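The arm is compliant: the real wedge origin is at base x −0.103 m against the −0.094 m commanded, and it presses down about 20 N, which adds friction. I'll raise the commanded height a little to unload it, keeping x capped at −0.094.

```bash
cat > run7.py <<'E'
import run5
from run5 import *
def bx():
    d=env.read_state()["position"][:2]-B; return d@[np.cos(y),np.sin(y)]
for z in(.011,.013,.015,.017):
    run5.Z=z; push(-.094,30,.02); print("bx",round(bx(),4)); s=env.read_state()
    if s["force"][2]<6 or s["position"][2]>.0096: break
E
python3 run7.py
```

```text
x -0.094 hit False pos [0.5419 0.2087 0.0089] F along -8.51 [-8.44 -1.18  2.36] grip 40.0 t 22.6
bx -0.0993
```

```bash
cat > run8.py <<'E'
import run5
from run5 import *
def bx():
    d=env.read_state()["position"][:2]-B; return d@[np.cos(y),np.sin(y)]
run5.Z=.0112
for x in(-.0915,-.0895,-.0875,-.086):
    push(x,30,.02); print("bx",round(bx(),4)); s=env.read_state()
    if s["position"][2]>.0096 or bx()>-.0938: break
env.dwell(.3); s=env.read_state(); print(round(bx(),4),s["position"],s["force"],s["clock"])
p=env.grab_frame("wrist"); q=env.grab_frame("scene"); pickle.dump((p,q),open("c.pkl","wb"))
cv2.imwrite("pics/c.png",np.hstack([cv2.resize(x["image"][0:270,100:460],(400,300)) for x in(pickle.load(open("a.pkl","rb"))[0],p)]))
E
python3 run8.py
```

```text
x -0.0915 hit False pos [0.5443 0.2091 0.009 ] F along -8.56 [-8.29 -2.23  2.76] grip 40.0 t 22.9
bx -0.097
x -0.0895 hit False pos [0.5458 0.2093 0.0089] F along -8.83 [-8.59 -2.09  2.82] grip 40.0 t 23.1
bx -0.0954
x -0.0875 hit False pos [0.5475 0.2095 0.009 ] F along -9.71 [-9.56 -1.69  3.97] grip 40.0 t 23.4
bx -0.0937
-0.0937 [0.54750838 0.2095171  0.00894443] [-9.27186183 -1.85948966  3.65067111] 23.7
```

View pics/c.png

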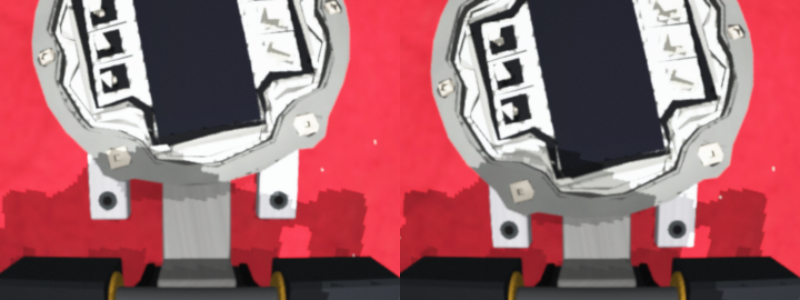

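Stud near edge now at row ~215 in the right half, against ~183 before, partly from camera motion. I'll measure the tilt from feature tracking between the flat and wedged pictures.

```bash
cat > tilt.py <<'E'
from fit import *
import pickle
from scipy.optimize import least_squares
B=np.array([.639,.2298,0]); y=.196; Rb=R([0,0,np.degrees(y)])
def main(f0,f1):
    p,q=pickle.load(open(f0,"rb"))[0],pickle.load(open(f1,"rb"))[0]
    g=[cv2.cvtColor(x["image"],cv2.COLOR_BGR2GRAY) for x in(p,q)]
    P=cv2.goodFeaturesToTrack(g[0][:225],300,.01,4).astype(np.float32)
    Q,st,_=cv2.calcOpticalFlowPyrLK(g[0],g[1],P,None,winSize=(17,17),maxLevel=3)
    Bk,s2,_=cv2.calcOpticalFlowPyrLK(g[1],g[0],Q,None,winSize=(17,17),maxLevel=3)
    ok=(st&s2).ravel().astype(bool)&(np.linalg.norm((P-Bk)[:,0],axis=1)<.4); P,Q=P[ok,0],Q[ok,0]
    L=np.array([(onz(p,u,.05,True)-B)@Rb for u in P]); r=np.hypot(L[:,0],L[:,1])
    m=r<.05; P1,Q1=P[m],Q[m]; n=m.sum()
    D=np.array([ray(p,u,True) for u in P1]); c=np.array(p["position"])
    def res(v):
        d,dy,th,rz=v[:4]; z=v[4:]*.01+.05
        X=(c+D*((z-c[2])/D[:,2])[:,None]-B)@Rb
        A=np.array([.05,0,.01])  # far edge pivot
        Y=(X-A)@(Ro.from_euler('zyx',[rz,th,0]).as_matrix()).T+A+[d,dy,0]
        e=proj(q,Y@Rb.T+B,True)-Q1
        return np.r_[e.ravel(),v[4:]*.5]
    s=least_squares(res,np.zeros(4+n),loss="soft_l1",f_scale=.5)
    th=s.x[2]; print(f1,"n",n,"slide mm",(s.x[:2]*1e3).round(2),"tilt",round(th,4),"rz",round(s.x[3],4),"med z",np.median(s.x[4:]*.01+.05).round(4),"rms",np.sqrt(np.median(res(s.x)[:2*n]**2)).round(2))
main("a.pkl","b.pkl"); main("a.pkl","c.pkl")
E
python3 tilt.py
```

```text
b.pkl n 181 slide mm [2.34 0.04] tilt 0.0017 rz 0.0042 med z 0.0493 rms 0.15
c.pkl n 158 slide mm [2.39 0.12] tilt 0.0252 rz 0.0151 med z 0.05 rms 0.07
```

Measured tilt is 0.025 rad (about 2.3 mm) and the slide 2.4 mm. I'll push about 4 mm further to centre it at about 3.5 mm.

```bash
sed -e 's/(-.0915,-.0895,-.0875,-.086)/(-.0855,-.0835,-.0825)/' -e 's/-.0938/-.0903/' -e 's/c\.pkl/d.pkl/' -e 's/c\.png/d.png/' run8.py > run9.py; python3 run9.py; echo 'main("a.pkl","d.pkl"); main("c.pkl","d.pkl")' >> tilt.py; python3 tilt.py
```

```text
x -0.0855 hit False pos [0.5493 0.2098 0.0089] F along -9.99 [-9.76 -2.13  4.68] grip 40.0 t 24.1
bx -0.0918
x -0.0835 hit False pos [0.5513 0.2102 0.0089] F along -10.61 [-10.32  -2.53   4.58] grip 40.0 t 24.3
bx -0.0898
-0.0898 [0.55132111 0.2101866  0.00896498] [-10.10663548  -2.33792168   3.74932143] 24.6
b.pkl n 181 slide mm [2.34 0.04] tilt 0.0017 rz 0.0042 med z 0.0493 rms 0.15
c.pkl n 158 slide mm [2.39 0.12] tilt 0.0252 rz 0.0151 med z 0.05 rms 0.07
d.pkl n 155 slide mm [2.15 0.07] tilt 0.0358 rz 0.0157 med z 0.0498 rms 0.07
d.pkl n 198 slide mm [-0.2  -0.01] tilt 0.0091 rz 0.0013 med z 0.05 rms 0.08
```

Tilt is 0.036 rad (about 3.2 mm) and steady, with the wedge flat and still gripped. I'll hand it in.

```bash
python3 -c "
from workcell import env
print(env.close_job())"
```

```text
the job is handed in; nothing more can be done
None
```

I handed the job in at about 25 s with the steel wedge still gripped, flat on the table and holding the stud's near edge up about 3.2 mm (tilt 0.036 rad, measured from the wrist camera); no verdict came back.

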